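Lower the work rest and lock it with its pin

ROBOT

A 6-joint arm with a two-finger parallel gripper is mounted at the origin on a cart in front of the work surface, level with it; the furniture and walls round the work are solid. World frame = base frame: x ahead of the robot, y to its left, z up, the work surface at z = 0. Lengths are in mm, angles in rad, forces in N, time in s.
With the tool pointing down it reaches from about 275 to 825 mm from the base axis. Payload 4.9 kg.
Tool frame: the origin (TCP) lies at the very end of the fingers, on their centre line; the grasp point (between the pads) lies 19 mm behind it; z points along the fingers, y is the line along which they close (so a half turn about z gives the same grasp; the last joint's range is limited). The gripper opens to 85 mm and grips with 20 to 120 N. Pads are 22 mm wide; open, the fingers measure 114 mm over their backs; the gripper's body (76 mm by 85 mm) begins 54 mm behind the grasp point. The pads swing forward as they close: fully open they stand 13 mm farther back than shut.
Start: joints at [-1.367, 0.326, -0.193, 1.052, 0, 1.437], TCP at [182.289, -518.931, 231.281] pointing down, gripper open.
Joint ranges: [-2.65, 2.65], [-0.97, 1.79], [-1.3, 1.35], [-1.93, 2.1], [-1.47, 1.37], [-3.14, 3.14]. Speed limits (rad/s): [2.57, 2.57, 3.14, 3.14, 3.14, 3.14].

INTERFACE

Orientations are given as [roll, pitch, yaw] about the fixed x, y, z axes, in that order (R = Rz(yaw) Ry(pitch) Rx(roll)).
In Python, from bench import bot, solve_ik, imaging gives the robot as it stands. Calls block until the motion is done:
- bot.move_ptp(position, orientation): joint-space move of the TCP to a pose.
- bot.movel(position, rot=None, max_speed=150, threshold=None): straight line of the TCP; rot=None keeps the orientation; max_speed is the mean speed in mm/s. With threshold (N) it stops when the force on the tool has changed by that much, and returns True; else False.
- bot.move_j(angles): joint-space move.
- bot.grip(opening, effort=None): opening from 0.0 (shut) to 1.0 (fully open); effort is the grip in N (None keeps the last); returns when the fingers have stopped.
- bot.dwell(seconds).
- solve_ik(position, orientation): joint angles nearest the present ones, or None.
- bot.get_state(): the state.
- imaging.capture(name): name is "scene" or "side" or "wrist"; returns the picture (400x640x3 uint8, blue, green, red); there is no depth.
- imaging.camera_model(name): a dict with "K" (3x3 intrinsics, pixels), "k1" (the pictures are not rectified: a ray, as slopes to the right and down, at radius r is drawn at 1 + k1 r^2 times it, then the intrinsics apply), "position" and "rotation" of the camera in the world. Camera axes: x right, y up, looking along -z (the intrinsics and any distortion apply to the point x, -y, -z); pixel columns grow to the right and rows downward; lengths in mm; the calibration is good to about 2 mm. A picture is of the moment at which its call begins: read the wrist's pose just before it. camera_model takes no time and is no camera call; for the wrist camera it gives the pose at the moment of the call.
A pose or a line that the arm cannot do raises bot.IKError and nothing moves.
- bot.sign_off(): hands the job in; it is judged then, once.
The state is a dict: "t": time; "qpos": joint angles; "joint_velocities": joint speeds; "effort": joint torques, N m; "tcp_pos": TCP position; "orientation": TCP orientation; "contact_force": force on the tool from outside, world axes, zero at the start; "wrist_torque": the same for the moment, N m; "opening": opening from 0.0 (shut) to 1.0 (fully open); "gripper_force": force on a finger pad.
Only numpy, scipy, OpenCV 4.12 (cv2) and the standard library are available. Lean on these libraries where they do the work, as an engineer would, in place of code of your own. Each camera call takes 0.05 s, during which the arm holds its last target. There are 200 camera calls.

TASK

Press the rubber-topped work rest fully down into its blue column, then lay the lock pin flat in the steel guide in front of the column, nose towards the column, and let go of it. Push the pin through column and post until its red head is home against the guide, then swing its brass bail round the column until the yellow tab stands behind the pin's nose. Leave the sanding block, masking tape, eraser and wooden disc where they are.

Things in the scene. Friction and masses are not known exactly. Their poses are not given: they have to be found in the camera images.
- stand: Fixed, level work-rest stand. Origin on the bench under the column's axis; x is the direction in which the pin is pushed (away from the robot, within 0.4 rad), z up. Plywood base x -155 to +60, y -55 to +55 mm; its flat top, the deck, is at z = 30. Blue column 36 x 36 mm, z 30 to 70. Pin home: its origin at (-70, 0, 30), head against the rails' ends, nose 22 mm out of the column's far side.
- guide (a point): Middle of the steel guide's floor (the flat deck), at (-40, 0, 30) mm in the stand's frame; axes as the stand's. Two rails along x from stand x = -60 to -20, inner faces 19 mm apart up to z = 39, then lips flared outward at 45 degrees to a mouth about 34 mm wide at z = 47.
- column_hole (a point): Bottom middle of the column's cross hole on its guide side, at (-18, 0, 30) mm in the stand's frame. The hole runs straight through along the stand's x, 20 mm wide and from the deck up to z = 50.
- rest (a joint): Height of the sliding post with the work rest above its lowest position, m: 0 = fully down (hard stop; its cross hole, 20 mm wide and 22 high, then lines up with the column's), at most 0.03; starts 0.014 to 0.026. Friction of about 5 N: it stays where it is left. While it is up the post blocks the column's hole.
- rest_top (a point): Centre of the top face of the work rest, a dark 44 x 44 mm plate with a rubber pad, on the column's axis; 80.5 mm above the bench when fully down. Press here, straight down.
- pin: Loose steel lock pin, about 0.2 kg, lying on the bench on its flat head. Origin on the head's underside, under the bail's hinge; x along the shank to the nose, z up, y to the side from which the bail swings. Red head x -10 to +10, y -15 to +15, z 0 to 20 mm. Round shank 16 mm diameter, axis z = 8, x 10 to 110, the last 8 mm tapering to 8 mm diameter.
- pin_nose (a point): Tip of the nose on the shank's axis, (110, 0, 8) mm in the pin's frame.
- pin_head (a point): Centre line of the shank at the rear face of the head, (-10, 0, 8) mm in the pin's frame: push here along the pin's x.
- pin_shank (a point): Point on the shank's axis at (50, 0, 8) mm in the pin's frame, near the centre of mass; a place to grip, across the shank, from above.
- bail (a joint): Angle of the brass bail about the pin's z axis at its origin, rad: 0 = closed (hard stop), up to 1.6 open towards the pin's +y; starts 0.8 to 1.3. Friction of 0.02 N m holds it where it is left. Closed, the 6 mm wire runs at pin z = 24 mm from the hinge out to y = 32, along y = 32 from x = 24 to 104, round the column's +y side, then in to the yellow tab.
- bail_wire (a point): Point on the wire at (85, 32, 24) mm in the pin's frame when the bail is closed, turning with the bail (its own x axis is the bail's direction). Push its outer side, towards the pin's axis, to close the bail.
- bail_tab (a point): Centre of the yellow tab at the bail's end, 4 x 26 x 24 mm, 118 mm from the hinge and 15 mm above the pin's underside; turns with the bail. Closed it stands across the pin's line, 6 mm beyond the nose.
- sanding_block: Bystander: cork sanding block 64 x 105 x 31 mm, loose; origin at the centre of its underside.
- masking_tape: Bystander: roll of masking tape 104 x 102 x 25 mm, loose; origin at the centre of its underside.
- eraser: Bystander: blue and white eraser 21 x 42 x 13 mm, loose; origin at the centre of its underside.
- ply_disc_2: Bystander: round wooden disc 60 mm across, 6 mm thick, loose; origin at the centre of its underside.

How it is judged (in metres and radians):
On the way, in this order (a step that is already met when the one before it is completed fails the run):
1. the work rest is pressed fully down (within 3 mm) (value of joint rest below 0.003 m), for 0.2 s.
2. the pin lies released and at rest in the guide, flat on the deck, its nose between the guide's mouth and the column's axis (value of joint rest below 0.003 m and x of pin_nose in the frame of stand between -0.058 and 0 m and y of pin_nose in the frame of stand between -0.006 and 0.006 m and z of pin_nose in the frame of stand below 0.043 m and x of pin_head in the frame of stand below -0.1 m and angle between the x axis of pin and the x axis of stand, either way round below 0.2 rad and angle between pin's own z axis and vertical below 0.12 rad and contact force between the fingers and pin below 0.2 N and linear speed of pin below 0.01 m/s), for 0.2 s.
3. the pin is pushed through until its head is home (within 5 mm), the bail still open (x of pin_nose in the frame of stand above 0.035 m and y of pin_nose in the frame of stand between -0.008 and 0.008 m and z of pin_nose in the frame of stand below 0.046 m and value of joint bail above 0.3 rad), for 0.2 s.
4. the bail is swung closed, its tab behind the nose (value of joint bail below 0.1 rad), for 0.2 s.
At the end, for the whole second after the job is handed in: The work rest is down to within 3 mm, the pin lies at rest through column and post with its head within 6 mm of the guide's ends and level, and the bail is closed to within 0.12 rad with its tab behind the nose (value of joint rest below 0.003 m and x of pin_nose in the frame of stand above 0.034 m and y of pin_nose in the frame of stand between -0.008 and 0.008 m and z of pin_nose in the frame of stand between 0.03 and 0.046 m and angle between the x axis of pin and the x axis of stand, either way round below 0.15 rad and angle between pin's own z axis and vertical below 0.15 rad and value of joint bail below 0.12 rad and linear speed of pin below 0.01 m/s); the robot touches nothing.
It fails at once if a bystander (sanding block, tape, eraser or disc) is moved more than 20 mm (distance of any of sanding_block, masking_tape, eraser, ply_disc_2 from where it was at the start of the episode above 0.02 m).
It also fails if it takes over 72 s, if anything falls off the work surface, if the arm or the gripper's body presses on something with over 40 N, if the wrist force passes 120 N, or if a joint passes its speed limit or range.

## Working session

There is one attempt and no reset: what is moved stays moved. The work goes in short steps, each a Python script; the robot and the scene stay as the last script left them, time stands still between calls to the robot, and variables do not carry over. Pictures are saved under pics/ and viewed, at most 13 in all, crops included, and the job is handed in when it is done.

```bash
ls; mkdir -p pics
python3 - <<'E'
from bench import bot, solve_ik, imaging
import cv2,numpy as np
a=imaging.capture("scene");b=imaging.capture("side")
cv2.imwrite("pics/scene.png",a);cv2.imwrite("pics/side.png",b)
for n in("scene","side","wrist"):
    m=imaging.camera_model(n);print(n,m)
print(bot.get_state())
E
```

```text
pics
scene {'K': array([[473.18096193,   0.        , 317.58409783],
       [  0.        , 473.18096193, 205.32151513],
       [  0.        ,   0.        ,   1.        ]]), 'k1': -0.04972832230330835, 'position': array([-123.79257276,  685.20260142,  911.75627415]), 'rotation': array([ 0.86144308, -0.01388085, -2.36727978])}
side {'K': array([[450.81912636,   0.        , 321.32589225],
       [  0.        , 450.81912636, 207.1382159 ],
       [  0.        ,   0.        ,   1.        ]]), 'k1': -0.06944189635466198, 'position': array([  256.08909614, -1201.43531621,   634.94950877]), 'rotation': array([ 1.13269725,  0.01902969, -0.26097037])}
wrist {'K': array([[302.76121688,   0.        , 324.78935083],
       [  0.        , 302.76121688, 200.76098678],
       [  0.        ,   0.        ,   1.        ]]), 'k1': -0.008002040032249115, 'position': array([ 248.52267046, -496.14448649,  373.56359665]), 'rotation': array([-2.76675932e-01,  8.05836523e-04, -1.23187189e+00])}
{'t': 0.1, 'qpos': array([-1.36719364e+00,  3.26844264e-01, -1.93473883e-01,  1.05199371e+00,
        5.59102586e-05,  1.43662023e+00]), 'joint_velocities': array([ 0.00160194,  0.00123265,  0.00325436,  0.0016978 , -0.00076029,
        0.00075961]), 'effort': array([ 2.08354359e-04, -4.44240046e+01,  2.63038838e+01,  7.88865611e-03,
       -5.44173372e-05,  1.39947051e-06]), 'tcp_pos': array([ 182.20132071, -518.40479755,  230.59781497]), 'orientation': array([-3.14009823e+00, -2.58145481e-04,  3.37778550e-01]), 'contact_force': array([-0.48611086,  0.51090519, -0.24771847]), 'wrist_torque': array([ 0.05651984, -0.07814799,  0.02011875]), 'gripper_force': 0.0, 'opening': 0.9971038867739552}
```

View pics/scene.png

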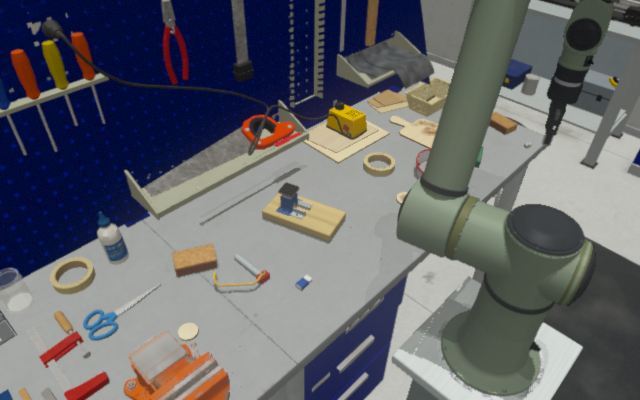

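View pics/side.png

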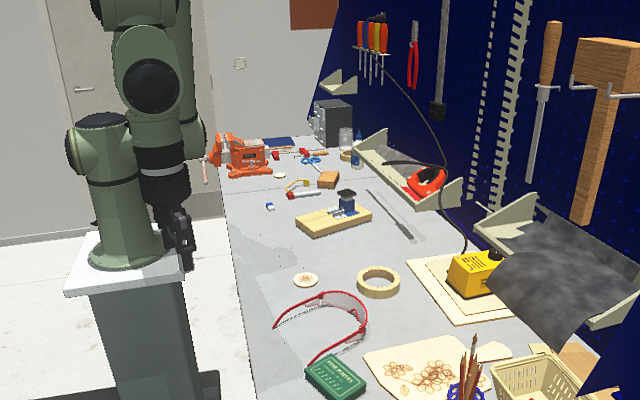

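Scene view: the stand's plywood is around (305,212) with the column at (289,200). The pin's red head is at about (263,277), its nose at (237,257), and the bail tab at about (215,278). The sanding block is at (195,260), the eraser at (304,282) and the disc at (188,331).

```bash
cat > h.py <<'E'
from bench import bot, solve_ik, imaging
import cv2,numpy as np
from scipy.spatial.transform import Rotation as R
from scipy.optimize import least_squares
F=np.diag([1,-1,-1.])
def ray(m,uv,z):
    """pixel(s) -> world point on plane z"""
    d=(np.atleast_2d(uv)-m["K"][:2,2])/m["K"][0,0]
    s=d.copy()
    for _ in range(10): s=d/(1+m["k1"]*(s**2).sum(1,keepdims=True))
    v=R.from_euler("xyz",m["rotation"]).apply(np.c_[s[:,0],-s[:,1],-np.ones(len(s))])
    return m["position"]+v*((np.atleast_1d(z)-m["position"][2])/v[:,2])[:,None]
def proj(m,P):
    c=R.from_euler("xyz",m["rotation"]).inv().apply(np.atleast_2d(P)-m["position"])
    s=np.c_[c[:,0],-c[:,1]]/-c[:,2:]
    return s*(1+m["k1"]*(s**2).sum(1,keepdims=True))*m["K"][0,0]+m["K"][:2,2]
def fit(views,x0,model):
    """views: list of (m, {name:uv}); model(x,name)->world point"""
    f=lambda x: np.concatenate([(proj(m,[model(x,k) for k in d])-np.array(list(d.values()))).ravel() for m,d in views])
    r=least_squares(f,x0,loss="soft_l1",f_scale=2.);print("fit",np.round(r.x,3),"rms px",np.sqrt((f(r.x)**2).mean()).round(2));return r.x
def frame(x,p):
    return np.r_[R.from_euler("z",x[2]).apply(p)[:2]+x[:2],p[2]]
def shot(name,cam="wrist"):
    m=imaging.camera_model(cam);im=imaging.capture(cam);cv2.imwrite(f"pics/{name}.png",im)
    import pickle;pickle.dump(m,open(f"pics/{name}.pkl","wb"));return m,im
E
python3 - <<'E'
from h import *
m=imaging.camera_model("scene")
print(ray(m,[(263,277),(238,257),(216,279),(290,187),(264,208),(345,214),(330,239),(195,245),(304,282),(188,331)],[10,10,15,95,30,30,30,30,10,5]).round())
a=cv2.imread("pics/scene.png")[165:315,160:360];cv2.imwrite("pics/crop.png",cv2.resize(a,None,fx=4,fy=4,interpolation=cv2.INTER_CUBIC))
E
```

```text
[[506. 217.  10.]
 [603. 219.  10.]
 [579. 306.  15.]
 [642.  -4.  95.]
 [685.  59.  30.]
 [506. -86.  30.]
 [467.  17.  30.]
 [699. 282.  30.]
 [423. 156.  10.]
 [508. 439.   5.]]
```

View pics/crop.png

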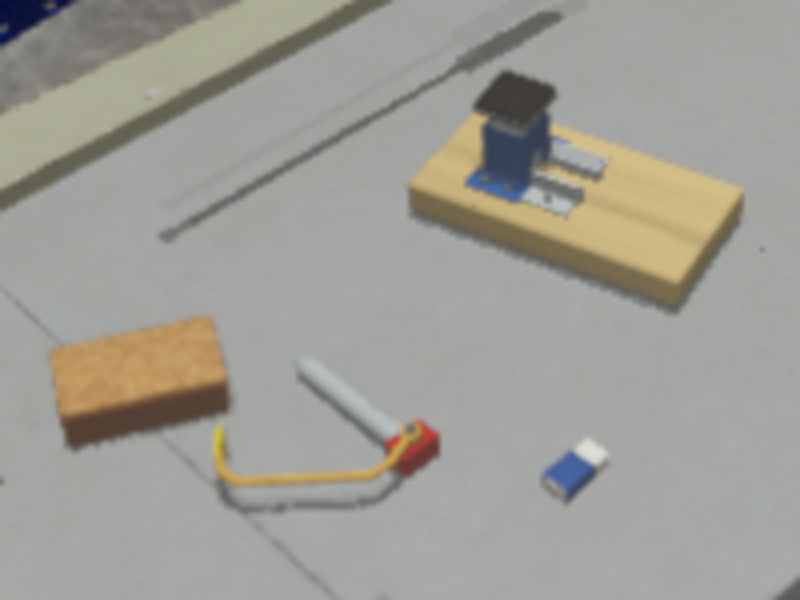

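Crop: the stand's deck corners are clear at (410,188), (680,285) and (743,195). The rest plate's corners are at (505,72), (555,93), (524,122) and (475,104). The pin's nose is at (303,362), the hinge at (412,430) and the bail tab at about (220,440).

Run:
```python
from h import *
m=imaging.camera_model("scene")
c=lambda u,v:((u+.5)/4+160-.5,(v+.5)/4+165-.5)
S={"a":(60,55,30),"b":(-155,55,30),"c":(-155,-55,30),"b0":(-155,55,0),"a0":(60,55,0)}
plate={"p1":(22,-22),"p2":(-22,-22),"p3":(-22,22),"p4":(22,22)}
mod=lambda x,k: frame(x,np.array(S[k] if k in S else (*plate[k],80.5+x[3])))
fit([(m,{"a":c(410,188),"b":c(680,285),"c":c(743,195),"b0":c(676,308),"a0":c(412,212),"p1":c(507,72),"p2":c(556,93),"p3":c(524,123),"p4":c(475,104)})],[620,0,.2,20],mod)
P={"nose":(110,0,8),"h":(0,0,24),"hb":(-10,15,0),"hr":(-10,-15,20),"hc":(-10,15,20)}
def mod(x,k):
    if k in P: return frame(x,np.array(P[k]))
    q={"t":(118,0,27),"w":(104,32,24),"v":(24,32,24)}[k]
    return frame(x,R.from_euler("z",x[3]).apply(q))
fit([(m,{"nose":c(303,362),"h":c(412,430),"hr":c(438,432),"hb":c(404,475),"w":c(235,480),"v":c(370,474)})],[510,217,0,.9],mod)
```

```text
fit [6.41209e+02 1.00100e+00 2.90000e-01 1.05890e+01] rms px 0.95
fit [5.08826e+02 2.16569e+02 7.00000e-03 8.45000e-01] rms px 0.5
```

Run:
```python
from h import *
bot.grip(0.0,40)
for yaw in (0.29,0.29-np.pi):
    print(yaw, solve_ik([600,70,230],[np.pi,0,yaw]))
bot.move_ptp([570,90,220],[np.pi,0,0.29])
bot.dwell(.2)
m,im=shot("w1");print(m["position"],m["rotation"],bot.get_state()["t"])
print(proj(m,[[641,1,30],[508,216,20],[618,217,8]]))
```

```text
0.29 [-0.00600214  0.4277569  -0.04428944  1.09874999  0.          2.84559052]
-2.851592653589793 [-0.00600214  0.4277569  -0.04428944  1.09874999  0.         -0.29600214]
[637.44354078 108.62603969 362.97631564] [-2.76841573e-01 -7.96461165e-04 -1.28071841e+00] 3.675
[[420.61156338 141.08272409]
 [205.48786238 197.40701463]
 [226.69825527 103.38233946]]
```

View pics/w1.png

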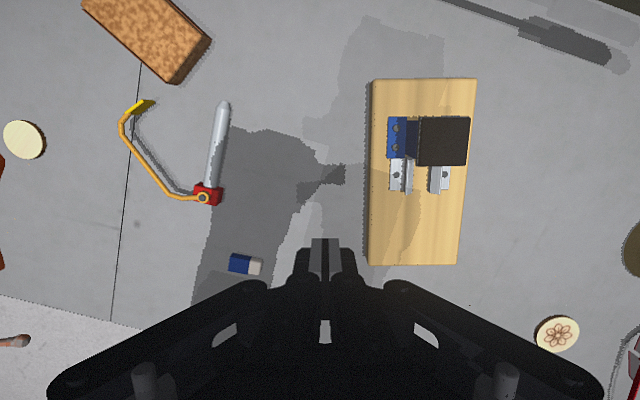

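The wrist view shows deck corners at about (372,79), (477,79), (458,265) and (370,265). Rest plate corners are at (421,117), (470,116), (467,166) and (418,166). The pin's nose is at (224,102), the hinge at (203,197) and the bail's bends at (168,192) and (121,124).

```bash
cat > models.py <<'E'
from h import *
S={"a":(60,55,30),"d":(60,-55,30),"b":(-155,55,30),"c":(-155,-55,30)}
plate={"p1":(22,-22),"p2":(-22,-22),"p3":(-22,22),"p4":(22,22)}
smod=lambda x,k: frame(x,np.array(S[k] if k in S else (*plate[k],80.5+x[3])))
P={"nose":(110,0,8),"h":(0,0,24),"hr":(-10,-15,20),"hl":(-10,15,20),"fr":(10,-15,20)}
B={"w":(104,32,24),"v":(24,32,24)}
def pmod(x,k):
    z0=np.r_[0,0,x[4] if len(x)>4 else 0]
    if k in P: return frame(x,np.array(P[k])+z0)
    return frame(x,R.from_euler("z",x[3]).apply(B[k])+z0)
E
python3 - <<'E'
from models import *
import pickle
m=pickle.load(open("pics/w1.pkl","rb"))
s=fit([(m,{"a":(372.5,79),"d":(477,79),"b":(370,265),"c":(458,265),"p1":(470,116),"p2":(467,166),"p3":(418,166),"p4":(421,117)})],[641,1,.29,18],smod)
fit([(m,{"nose":(224,101),"h":(203,197),"w":(121,124),"v":(168,192)})],[510,217,0,.85],pmod)
x,y=s[:2]
# press the rest
bot.grip(0.0,40)
bot.move_ptp([x,y,140],[np.pi,0,.29])
bot.dwell(.3)
f0=bot.get_state()["contact_force"][2]
hit=bot.movel([x,y,78],max_speed=30,threshold=35)
st=bot.get_state();print(hit,st["tcp_pos"],st["contact_force"],f0,st["t"])
bot.dwell(.3);st=bot.get_state();print(st["tcp_pos"],st["contact_force"])
E
```

```text
fit [6.45485e+02 1.07700e+00 3.13000e-01 1.13960e+01] rms px 1.27
fit [5.09884e+02 2.19123e+02 1.10000e-02 7.64000e-01] rms px 1.92
False [645.59918567   1.01992668  80.46354218] [-6.16128771  0.52873876 16.80319357] 0.2400831703369323 7.0333
[645.56254468   1.05711449  80.44743119] [-7.31744115 -0.41438522 16.86843237]
```

Run:
```python
from models import *
s=[645.5,1.1,.31]
bot.movel([645.5,1.1,130],max_speed=200)
p=frame(s,np.array([-125,0,150.]))
bot.move_ptp(p,[np.pi,0,.31]);bot.dwell(.3)
m,a=shot("w2")
bot.move_ptp([480,217,130],[np.pi,0,0.01]);bot.dwell(.3)
m,b=shot("w3")
cv2.imwrite("pics/w23.png",np.vstack([a[:300,100:540],b[:300,100:540]]))
print(bot.get_state()["t"])
```

```text
13.5333
```

View pics/w23.png

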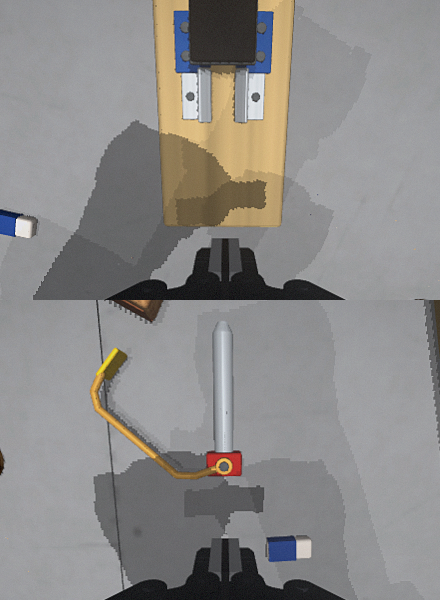

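Upper half (w2): near deck corners at full-image (264,226) and (381,226), with the rails' near end centred at (322,122). Lower half (w3): nose tip at (322,21), hinge at (324,166) and bail tab at about (212,62).

Run:
```python
from models import *
import pickle
m=pickle.load(open("pics/w2.pkl","rb"))
q=ray(m,[(253,0),(264,226),(395,0),(381,226),(322,122),(310,122),(334,122)],[30,30,30,30,39,39,39]);print(q.round(1))
mid=(q[0]+q[2])/2-(q[1]+q[3])/2;print("yaw",np.arctan2(mid[1],mid[0]), [np.arctan2(*(q[i]-q[i+1])[1::-1]) for i in(0,2)],"near edge normal",np.arctan2(*(q[1]-q[3])[1::-1])-np.pi/2)
S["g"]=(-60,0,39)
S["l"]=(60,55,30)
m1=pickle.load(open("pics/w1.pkl","rb"))
v1=(m1,{"a":(372.5,79),"d":(477,79),"b":(370,265),"c":(458,265),"p2":(467,166),"p3":(418,166)})
v2=(m,{"b":(264,226),"c":(381,226),"g":(322,122),"p2":(357,65),"p3":(289,65)})
mod=lambda x,k: frame(x,np.array(S[k] if k in S else (*plate[k],80.5 if x[3]<1e-6 else 80.5)))
fit([v2],[645,1,.31,0],mod)
v1=(m1,{k:v1[1][k] for k in "adbc"})
s=fit([v1,v2],[645,1,.31,0],mod)
print("resid",[ (proj(mm,[mod(s,k) for k in d])-np.array(list(d.values()))).round(1).tolist() for mm,d in (v1,v2)])
m3=pickle.load(open("pics/w3.pkl","rb"))
p=fit([(m3,{"nose":(322,21),"h":(324,166),"v":(278,173),"w":(196,90)})],[510,217,0,.8],pmod)
print("hinge,nose",ray(m3,[(324,166),(322,21)],[24,8]).round(1))
```

```text
[[657.4  61.5  30. ]
 [482.7   6.8  30. ]
 [690.5 -41.3  30. ]
 [515.9 -96.   30. ]
 [587.9 -15.9  39. ]
 [585.   -6.6  39. ]
 [590.9 -25.1  39. ]]
yaw 0.3034621521705945 [np.float64(0.3034202431012624), np.float64(0.30350405291074467)] near edge normal 0.3115456083416257
fit [6.44883e+02 1.37900e+00 3.06000e-01 0.00000e+00] rms px 1.35
fit [6.44894e+02 1.52600e+00 3.09000e-01 0.00000e+00] rms px 1.47
resid [[[-0.7, 0.0], [1.8, -1.9], [-2.2, 2.7], [-0.1, 1.0]], [[-0.5, 2.2], [1.3, 2.4], [0.9, 0.6], [-0.3, -1.4], [-0.4, -1.6]]]
fit [5.10372e+02 2.17635e+02 2.10000e-02 7.18000e-01] rms px 3.41
hinge,nose [[509.4 217.2  24. ]
 [620.8 219.9   8. ]]
```

Run:
```python
from models import *
s=np.array([645,1.8,.304]);yp=.022
g=np.array([559.5,218.4])
bot.grip(0.5,80)
bot.move_ptp([*g,60],[np.pi,0,yp])
bot.movel([*g,1.5],max_speed=80,threshold=15)
print(bot.get_state()["tcp_pos"])
bot.grip(0.0,80)
st=bot.get_state();print(st["opening"],st["gripper_force"],st["contact_force"])
bot.movel([*g,135],max_speed=150)
bot.move_ptp(frame(s,np.array([-98,0,135.])),[np.pi,0,s[2]])
bot.dwell(.2)
st=bot.get_state();print(st["opening"],st["gripper_force"],st["tcp_pos"],st["orientation"],st["t"])
shot("w4"); shot("s4","side");m,c=shot("c4","scene")
w=cv2.imread("pics/w4.png")[:300,100:540]
sd=cv2.resize(cv2.imread("pics/s4.png")[150:250,270:400],(390,300),interpolation=cv2.INTER_CUBIC)
sc=cv2.resize(c[140:240,250:380],(390,300),interpolation=cv2.INTER_CUBIC)
cv2.imwrite("pics/v4.png",np.vstack([np.hstack([sd,sc]),np.hstack([w,np.zeros((300,340,3),np.uint8)])]))
```

```text
[559.81474868 218.48425472   1.76250684]
0.14879325811684116 78.31533908843994 [-1.04043965 -0.4196426   6.12055511]
0.14971284800110146 78.17784547805786 [551.49554048 -27.4916535  134.99920909] [-3.14157923e+00 -1.26577471e-05  3.04066283e-01] 21.6
```

View pics/v4.png

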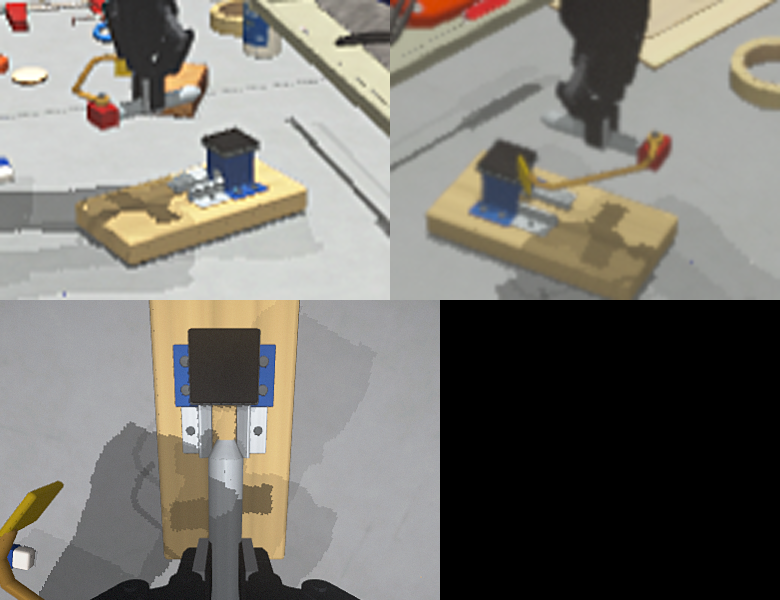

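The pin is held level in the fingers. Its nose is at wrist pixel (326,141), and the rails' near end is at about (309..337,152) in the same picture.

Run:
```python
from models import *
import pickle
m=pickle.load(open("pics/w4.pkl","rb"))
s=np.array([645,1.8,.304])
inv=lambda q:R.from_euler("z",-s[2]).apply(q-np.r_[s[:2],0])
print("nose",inv(ray(m,[(326,141)],[141])).round(1))
print("deck edges",inv(ray(m,[(252,50),(264,258),(396,50),(386,256)],[30]*4)).round(1))
print("rails",inv(ray(m,[(311,153),(337,153)],[39]*2)).round(1))
im=cv2.imread("pics/w4.png")[100:200,270:390];cv2.imwrite("pics/z4.png",cv2.resize(im,None,fx=6,fy=6,interpolation=cv2.INTER_CUBIC))
```

```text
nose [[-39.2  -1.4 141. ]]
deck edges [[  18.7   53.6   30. ]
 [-152.    53.7   30. ]
 [  18.8  -54.1   30. ]
 [-150.   -56.    30. ]]
rails [[-56.9   9.9  39. ]
 [-56.9 -10.5  39. ]]
```

View pics/z4.png

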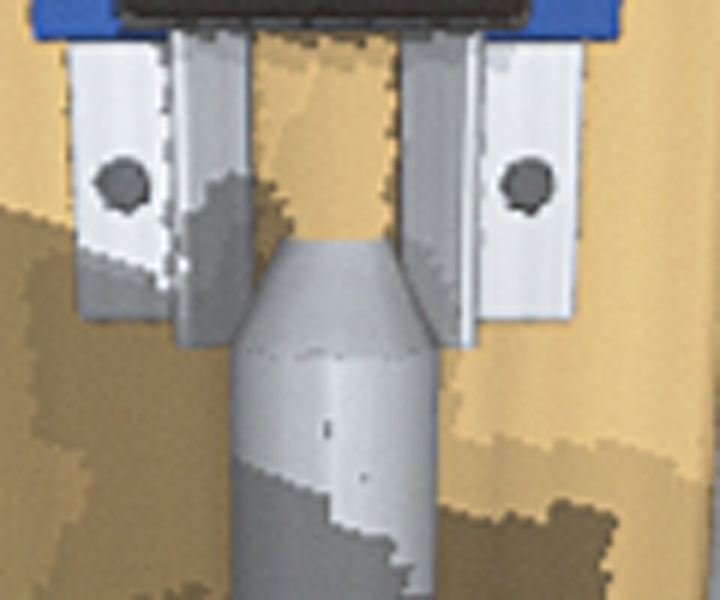

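Run:
```python
from models import *
s=np.array([645,1.8,.304])
T=lambda z,x=-98,y=.7: frame(s,np.array([x,y,z]))
bot.movel(T(60),max_speed=120)
hit=bot.movel(T(31.8),max_speed=40,threshold=12)
st=bot.get_state();print(hit,st["tcp_pos"],st["contact_force"])
bot.grip(0.45,80);bot.dwell(.5)
bot.movel(T(100),max_speed=150)
bot.movel(T(150,-150,0),max_speed=200);bot.dwell(.2)
m,a=shot("w5");shot("s5","side");_,c=shot("c5","scene")
sd=cv2.resize(cv2.imread("pics/s5.png")[170:250,270:400],(390,240),interpolation=cv2.INTER_CUBIC)
sc=cv2.resize(c[170:250,240:370],(390,240),interpolation=cv2.INTER_CUBIC)
cv2.imwrite("pics/v5.png",np.vstack([np.hstack([sd,sc]),np.hstack([a[:300,100:540],np.zeros((300,340,3),np.uint8)])]))
print(bot.get_state()["t"])
```

```text
True [550.67959853 -26.77113062  32.41270613] [-0.25175018 -0.18055362  5.04060394]
25.5333
```

View pics/v5.png

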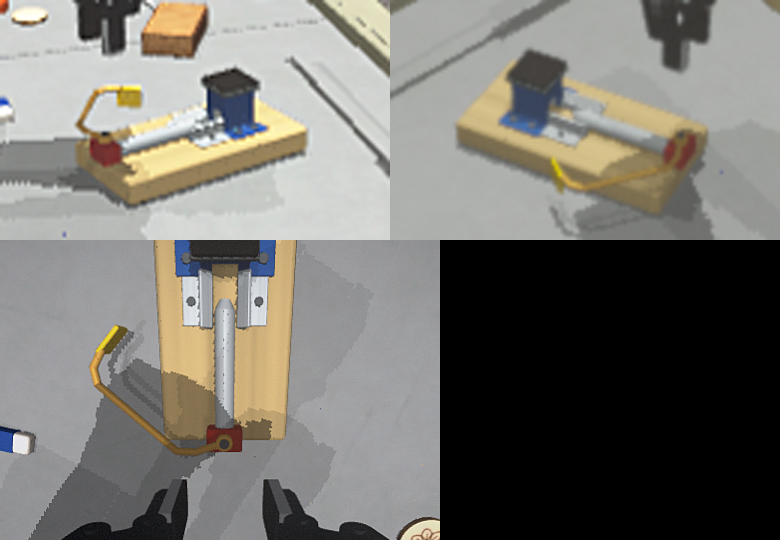

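The pin lies flat in the guide and has been released: nose at (324,62), head at (324,203), bail still open on the +y side. Next I push it home.

Run:
```python
from models import *
import pickle
s=np.array([645,1.8,.304])
m=pickle.load(open("pics/w5.pkl","rb"))
inv=lambda q:R.from_euler("z",-s[2]).apply(q-np.r_[s[:2],0])
print("hinge,nose",inv(ray(m,[(324,203),(324.5,60)],[54,38])).round(1))
T=lambda x,y,z: frame(s,np.array([x,y,z]))
bot.grip(0.0,60)
bot.movel(T(-190,0,100),max_speed=150)
bot.movel(T(-190,0,35),max_speed=100)
bot.dwell(.2)
hit=bot.movel(T(-105,0,35),max_speed=40,threshold=25)
st=bot.get_state();print(hit,inv(st["tcp_pos"]),st["contact_force"])
if not hit:
    hit=bot.movel(T(-84,0,35),max_speed=20,threshold=22)
    st=bot.get_state();print(hit,inv(st["tcp_pos"]),st["contact_force"],st["t"])
bot.dwell(.3);print(bot.get_state()["contact_force"])
bot.movel(T(-130,0,35),max_speed=100)
bot.movel(T(-130,0,150),max_speed=150);bot.dwell(.2)
m,a=shot("w6");shot("s6","side");_,c=shot("c6","scene")
sd=cv2.resize(cv2.imread("pics/s6.png")[170:250,270:400],(390,240),interpolation=cv2.INTER_CUBIC)
sc=cv2.resize(c[170:250,240:370],(390,240),interpolation=cv2.INTER_CUBIC)
cv2.imwrite("pics/v6.png",np.vstack([np.hstack([sd,sc]),np.hstack([a[:300,100:540],np.zeros((300,340,3),np.uint8)])]))
print(bot.get_state()["t"])
```

```text
hinge,nose [[-1.497e+02  1.000e-01  5.400e+01]
 [-3.960e+01 -1.000e-01  3.800e+01]]
False [-1.05074681e+02  1.78138726e-02  3.50348440e+01] [-0.76567266  0.03825198 -0.11945145]
True [-91.88066203   0.4641178   34.19532787] [ 0.5682277  -1.1590493  -0.44137122] 30.7083
[-0.41912876  0.67279123  0.07377041]
32.7917
```

View pics/v6.png

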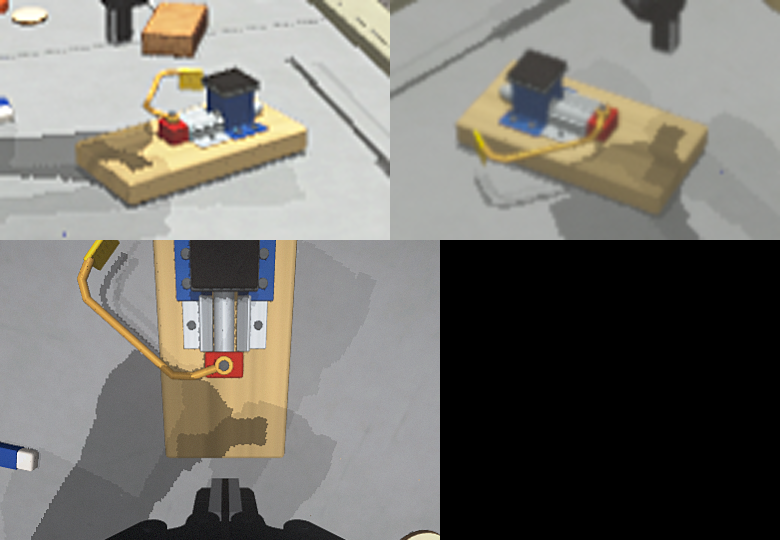

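The head is home against the rails' ends, the nose is out of the far side, and the bail is open at about 0.75 rad. Next I swing the bail round with the closed fingers along an arc about the hinge.

Run:
```python
from models import *
import pickle
s=np.array([645,1.8,.304])
m=pickle.load(open("pics/w6.pkl","rb"))
inv=lambda q:R.from_euler("z",-s[2]).apply(q-np.r_[s[:2],0])
print("hinge",inv(ray(m,[(324,126)],[54])).round(1))
def pose(th,z,x=72,y=50.5):
    q=R.from_euler("z",th).apply([x,y,0])+[-70,0,z]
    return frame(s,q),[np.pi,0,s[2]+th]
bot.move_ptp(*pose(1.1,150))
bot.movel(pose(1.1,47)[0],max_speed=120);bot.dwell(.2)
hit=False
for th in (.9,.7,.5,.35,.2,.1):
    p,r=pose(th,47);hit=bot.movel(p,rot=r,max_speed=50,threshold=12)
    st=bot.get_state();print(th,hit,st["contact_force"].round(1),round(st["t"],2))
    if hit: break
if not hit:
    p,r=pose(-.05,47);hit=bot.movel(p,rot=r,max_speed=25,threshold=10)
q=inv(bot.get_state()["tcp_pos"]);st=bot.get_state()
print(hit,q,st["orientation"][2]-s[2],st["contact_force"],st["t"])
bot.dwell(.2)
m,a=shot("w7");shot("s7","side");_,c=shot("c7","scene")
sd=cv2.resize(cv2.imread("pics/s7.png")[170:250,270:400],(390,240),interpolation=cv2.INTER_CUBIC)
sc=cv2.resize(c[170:250,240:370],(390,240),interpolation=cv2.INTER_CUBIC)
cv2.imwrite("pics/v7.png",np.vstack([np.hstack([sd,sc]),np.hstack([a[:300,100:540],np.zeros((300,340,3),np.uint8)])]))
```

```text
hinge [[-70.5   0.2  54. ]]
0.9 False [-0.2 -0.  -0.4] 35.38
0.7 False [-0.6 -0.5 -0.3] 35.88
0.5 False [-0.4 -0.2 -1. ] 36.38
0.35 False [-0.   0.6  0.5] 36.8
0.2 False [-0.3  0.3  0.5] 37.22
0.1 False [-0.7  0.4 -0.9] 37.54
False [ 4.1801031  47.04934973 46.9262    ] -0.04917242593008536 [-0.37796509  1.00175398  0.80309578] 38.2167
```

View pics/v7.png

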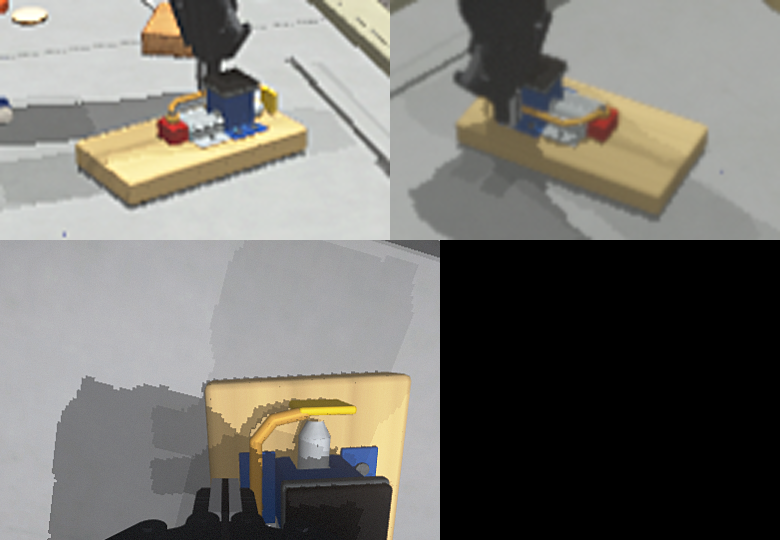

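The tab now stands almost behind the nose, but no stop has been felt yet. I push on towards the column until there is contact.

Run:
```python
from models import *
s=np.array([645,1.8,.304])
inv=lambda q:R.from_euler("z",-s[2]).apply(q-np.r_[s[:2],0])
T=lambda x,y,z: frame(s,np.array([x,y,z]))
bot.movel(T(6,47,47),rot=[np.pi,0,s[2]],max_speed=30)
hit=bot.movel(T(6,36,47),max_speed=15,threshold=10)
st=bot.get_state();print(hit,inv(st["tcp_pos"]),st["contact_force"],st["t"])
bot.dwell(.3);print(bot.get_state()["contact_force"])
bot.movel(T(6,75,47),max_speed=100)
bot.movel(T(6,75,130),max_speed=150)
bot.movel(T(-90,20,200),max_speed=200);bot.dwell(.2)
m,a=shot("w8");shot("s8","side");_,c=shot("c8","scene")
sd=cv2.resize(cv2.imread("pics/s8.png")[170:250,270:400],(390,240),interpolation=cv2.INTER_CUBIC)
sc=cv2.resize(c[170:250,240:370],(390,240),interpolation=cv2.INTER_CUBIC)
cv2.imwrite("pics/v8.png",np.vstack([np.hstack([sd,sc]),np.hstack([a[:300,100:540],np.zeros((300,340,3),np.uint8)])]))
print(bot.get_state()["t"])
```

```text
True [ 5.94844827 45.64904845 46.83795205] [-0.71712031  3.04744346  1.9716257 ] 39.2583
[-1.22137098  3.47002958  2.98205498]
41.8583
```

View pics/v8.png

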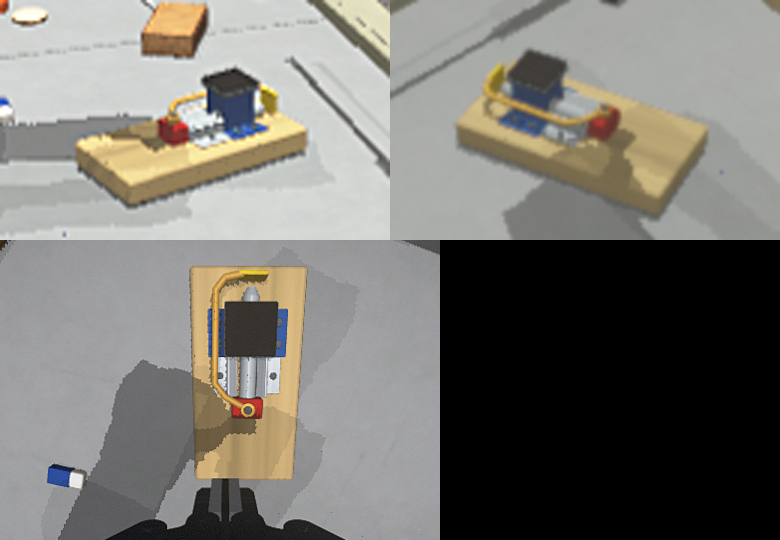

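The pin is home and the tab stands across behind the nose: tab at (356,34), nose at (350,48), hinge at (347,170). I check the bail angle numerically before handing in.

Run:
```python
from models import *
import pickle
m=pickle.load(open("pics/w8.pkl","rb"));s=np.array([645,1.8,.304])
inv=lambda q:R.from_euler("z",-s[2]).apply(q-np.r_[s[:2],0])
q=inv(ray(m,[(347,170),(350,49),(355.5,34),(315,135),(313,62)],[54,38,57,54,54]));print(q.round(1))
d=q[4]-q[3];t=q[2]-q[0];print("wire angle",np.arctan2(d[1],d[0]),"tab angle",np.arctan2(t[1],t[0]))
```

```text
[[-71.   -0.5  54. ]
 [ 38.   -1.7  38. ]
 [ 46.   -4.8  57. ]
 [-38.2  30.1  54. ]
 [ 24.5  31.5  54. ]]
wire angle 0.023100293207926816 tab angle -0.03618139078540043
```

```bash
python3 -c "
from bench import bot
print(bot.sign_off())"
```

```text
the job is handed in; nothing more can be done
None
```

The job is handed in: the rest is pressed down, the pin is home through column and post, and the bail is closed to within about 0.04 rad by my measurement; the hand-in returned no verdict, and I did not measure the bystanders.

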